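# Push two flopped panels back on their easels

## Robot

A 7-joint arm with a two-finger parallel gripper is mounted at the origin on the work surface. World frame = base frame: x ahead of the robot, y to its left, z up, the work surface at z = 0. Lengths are in m, angles in rad, forces in N, time in s.
With the tool pointing down it reaches from about 0.4 to 0.85 m from the base axis. Payload 10.4 kg.
Tool frame: the origin (TCP) lies between the finger pads; the fingertips stand 19 mm ahead of it and the grasp point (between the pads) is the TCP (manip.tips_ahead is the distance from the TCP to the fingertips, in m); z points along the fingers, y is the line along which they close (so a half turn about z gives the same grasp; the last joint's range is limited). The gripper opens to 85 mm and grips with 20 to 120 N. Pads are 22 mm wide; open, the fingers measure 114 mm over their backs; the gripper's body (76 mm by 85 mm) begins 54 mm behind the grasp point. The pads swing forward as they close: fully open they stand 13 mm farther back than shut.
Start: joints at [-1.206, 0.332, -0.065, 1.46, 0.022, 1.35, -0.088], TCP at [0.236, 0.579, 0.25] pointing down, gripper open.
Joint ranges: [-2.6, 2.6], [-0.5, 2.12], [-1.47, 1.34], [0.16, 2.42], [-1.27, 4.41], [0.06, 2.06], [-2.6, 2.6]. Speed limits (rad/s): [2.22, 2.22, 2.79, 2.79, 3.14, 3.14, 3.14].

## Interface

Orientations are given as a unit quaternion [x, y, z, w].
In Python, from workcell import manip, viewer gives the robot as it stands.
- The arm moves only by the tool arm_command, never from a script. Its argument "series" is text: rows parted by semicolons, each of 5 numbers parted by spaces: the closure, from 0 (fully open) to 1 (shut), then the shift along the tool's x, y, z normalised to -1 to 1, where 1 is 0.4 m, then the turn about the tool's z normalised to -1 to 1, where 1 is 180 degrees. In form: jaw tx ty tz spin; .... A call has exactly 10 rows; each row shifts and turns the commanded pose from where the row before left it, along the tool's axes as they then stand; what a row does not reach is not made up. A row lasts 1/8 s, in which the tool goes at most 62.5 mm and 10.7 degrees, less where a joint would pass 70% of its speed; a pose out of reach is approached as far as the arm can. A call with a number of a shift or a turn outside -1 to 1 is refused whole. A call with a gripper value outside its range is refused whole. The fingers move at their own pace and stop on an object; "newtons" is the grip in N (left out, the last holds). Time passes only in rows, so rows that do not move let the fingers close, or fill a call up. It gives the time, the measured TCP pose, the force, the opening and the grip force at its end, in the units of the state.
- manip.get_obs(): the state, without advancing time (a new reading comes with each control period).
- viewer.camera(name): name is "scene" or "top" or "wrist"; returns a dict with "pixels" (384x512x3 uint8, red, green, blue), "intrinsics" (3x3 intrinsics, pixels), "extrinsics" (4x4, takes a point from world to camera coordinates). Camera axes: x right, y up, looking along -z (the intrinsics and any distortion apply to the point x, -y, -z); pixel columns grow to the right and rows downward; lengths in m; the calibration is good to about 2 mm. The wrist camera is an equidistant fisheye: a pixel r from the principal point sees the ray r / f radians off the axis. A picture is of the moment at which its call begins. There is no depth.
- manip.hand_in(): hands the job in; it is judged then, once.
The state is a dict: "clock": time; "joint_pos": joint angles; "joint_velocities": joint speeds; "tau": joint torques, N m; "position": TCP position; "ee_rot": TCP orientation; "ft_force": force on the tool from outside, world axes, zero at the start; "torque": the same for the moment, N m; "grip_width": opening from 0.0 (shut) to 1.0 (fully open); "grasp_force": force on a finger pad.
Only numpy, scipy, OpenCV 4.12 (cv2) and the standard library are available. Lean on these libraries where they do the work, as an engineer would, in place of code of your own. Each camera call takes 0.05 s, during which the arm holds its last target. There are 200 camera calls.

## Task

Two of the three primed panels have flopped forward onto the low front rails of their table easels. Gently push each of these over with the fingertips, without gripping it or lifting it out of its easel, so that it leans back at rest on the tall back rail, ready to paint on, its lower edge still in the channel. Leave the panel that already leans back, and all the things around the easels, as they are.

Things in the scene. Friction and masses are not known exactly. Their poses are not given: they have to be found in the camera images.
- panel_tall: Tallest, narrowest of three plywood panels, front face white, 115 wide (y), 200 high (z), 12 mm thick (x), 140 to 300 g, loose. Starts leaning forward on its front rail, 26 degrees from upright; 1 to 3 N near the top push it over, and a little past upright it falls back by itself. Origin: centre of the lower edge; z up along the panel, x to the back-rail side.
- panel_tall_top (a point): middle of the top edge of panel_tall, same axes
- easel_tall: Wooden table easel of panel_tall (three alike, fixed). Base 120 (x) by 130 (y) by 20 mm; on it a channel 30 mm wide along y, centred, between strips 10 mm high: the panel stands in it. Rails: 10 mm bars along y, front at x -34, 85 mm up, back at x +55, 125 mm up. Origin: underside centre, on the table. x points from front to back rail, away from the robot within 0.35 rad, z up.
- panel_square: Lowest of three plywood panels, square, front face white, 150 wide (y), 150 high (z), 12 mm thick (x), 140 to 300 g, loose. Starts leaning forward on its front rail, 26 degrees from upright; 1 to 3 N near the top push it over, and a little past upright it falls back by itself. Origin: centre of the lower edge; z up along the panel, x to the back-rail side.
- panel_square_top (a point): middle of the top edge of panel_square, same axes
- easel_square: Wooden table easel of panel_square (three alike, fixed). Base 120 (x) by 130 (y) by 20 mm; on it a channel 30 mm wide along y, centred, between strips 10 mm high: the panel stands in it. Rails: 10 mm bars along y, front at x -34, 85 mm up, back at x +55, 125 mm up. Origin: underside centre, on the table. x points from front to back rail, away from the robot within 0.35 rad, z up.
- panel_medium: Plywood panel of middle height, front face white, 135 wide (y), 175 high (z), 12 mm thick (x), 140 to 300 g, loose. Already leans back on its back rail, 27 degrees from upright. Origin: centre of the lower edge; z up along the panel, x to the back-rail side.
- panel_medium_top (a point): middle of the top edge of panel_medium, same axes
- easel_medium: Wooden table easel of panel_medium (three alike, fixed). Base 120 (x) by 130 (y) by 20 mm; on it a channel 30 mm wide along y, centred, between strips 10 mm high: the panel stands in it. Rails: 10 mm bars along y, front at x -34, 85 mm up, back at x +55, 125 mm up. Origin: underside centre, on the table. x points from front to back rail, away from the robot within 0.35 rad, z up.
- jar: closed round glass jar, 54 mm across, 80 mm tall; a bystander standing between two easels. Origin: centre of its underside; z up.
- paint_bottle: round white paint bottle with a black cap, 48 mm across, 115 mm tall; a bystander standing between two easels. Origin: centre of its underside; z up.
- tape: roll of paper tape lying flat, 100 mm across, 25 mm high; a bystander. Origin: centre of its underside; z up.
- brush: paint brush lying flat on the table between the robot and the easels; a bystander. Origin: in the brush, at table height; z up.
- bowl: small white ceramic bowl, 90 mm across, 40 mm tall; a bystander beyond the easels. Origin: centre of its underside; z up.
- mug: blue ceramic mug, 76 mm across, 90 mm tall; a bystander beyond the easels. Origin: centre of its underside; z up.

How it is judged:
At the end, for the whole second after the job is handed in: All three panels lean back in their own easels, at rest (under 20 mm/s): top edge over 40 mm behind the easel's centre line, lower edge in the channel (within 22 mm of the centre line in x, 30 mm in y, origin below 32 mm height), square to the easel within 0.15 rad (x of panel_tall_top in the frame of easel_tall above 0.04 m and x of panel_tall in the frame of easel_tall between -0.022 and 0.022 m and y of panel_tall in the frame of easel_tall between -0.03 and 0.03 m and height (world z) of each of panel_tall, panel_square, panel_medium below 0.032 m and angle between the y axis of panel_tall and the y axis of easel_tall, either way round below 0.15 rad and linear speed of each of panel_tall, panel_square, panel_medium below 0.02 m/s and x of panel_square_top in the frame of easel_square above 0.04 m and x of panel_square in the frame of easel_square between -0.022 and 0.022 m and y of panel_square in the frame of easel_square between -0.03 and 0.03 m and angle between the y axis of panel_square and the y axis of easel_square, either way round below 0.15 rad and x of panel_medium_top in the frame of easel_medium above 0.04 m and x of panel_medium in the frame of easel_medium between -0.022 and 0.022 m and y of panel_medium in the frame of easel_medium between -0.03 and 0.03 m and angle between the y axis of panel_medium and the y axis of easel_medium, either way round below 0.15 rad); the robot touches nothing.
It fails at once if a panel is lifted out of its easel (lower edge more than 25 mm above the channel floor) (height (world z) of any of panel_tall, panel_square, panel_medium above 0.045 m).
It fails at once if the fingers press or squeeze a panel with more than 25 N (contact force between the fingers and panel_tall above 25 N or contact force between the fingers and panel_square above 25 N or contact force between the fingers and panel_medium above 25 N).
It fails at once if the panel that already leaned back is disturbed (its top moves more than 20 mm) (distance of panel_medium_top from where it was at the start of the episode above 0.02 m).
It fails at once if a bystander is moved more than 30 mm (distance of any of jar, paint_bottle, tape, brush, bowl, mug from where it was at the start of the episode above 0.03 m).
It also fails if it takes over 56 s, if anything falls off the work surface, if the arm or the gripper's body presses on something with over 40 N, if the wrist force passes 120 N, or if a joint passes its speed limit or range.

## Working session

There is one attempt and no reset: what is moved stays moved. The work goes in short steps, Python scripts to look and compute and a tool call to move; the robot and the scene stay as the last step left them, time stands still between calls to the robot, and variables do not carry over. Pictures are saved under pics/ and viewed, at most 10 in all, crops included, and the job is handed in when it is done.

Besides the shell and the picture viewer there is one more tool, called after "Emit:" as name(argument=value, ...) on one line, values as JSON. arm_command: Moves the arm, as the interface text tells. Scaled input: -1 to 1 covers 0.4 m each way for a shift and 180 degrees each way for a turn. Its arguments: {"type":"object","properties":{"series":{"type":"string"},"newtons":{"type":"number"}},"required":["series"]}

```bash
mkdir -p pics
python3 - <<'E'
from workcell import manip, viewer
import cv2,numpy as np
o=manip.get_obs();print(o['clock'],o['position'],o['ee_rot'],o['grip_width'])
for n in ['scene','top']:
    c=viewer.camera(n);cv2.imwrite(f'pics/{n}0.png',c['pixels'][:,:,::-1]);np.savez(f'{n}0.npz',**c)
    print(n,c['intrinsics'].tolist(),np.round(c['extrinsics'],4).tolist())
E
```

```text
0.0 [0.23622308 0.57825663 0.24950554] [ 1.92698953e-01  9.81257656e-01 -7.16300876e-04 -1.15299313e-04] 1.0010936560106878
scene [[457.9356843355553, 0.0, 262.14357117970513], [0.0, 457.9356843355553, 188.32570175025285], [0.0, 0.0, 1.0]] [[-0.6923, 0.7215, -0.0139, 0.3765], [-0.5352, -0.5004, 0.6806, 0.1825], [0.484, 0.4786, 0.7326, -1.3218], [0.0, 0.0, 0.0, 1.0]]
top [[449.2026077789867, 0.0, 250.37870719698162], [0.0, 449.2026077789867, 192.32415483534143], [0.0, 0.0, 1.0]] [[-0.0086, -0.9998, 0.0171, -0.0073], [0.9914, -0.0063, 0.1307, -0.5522], [-0.1305, 0.0181, 0.9913, -1.1173], [0.0, 0.0, 0.0, 1.0]]
```

View pics/scene0.png

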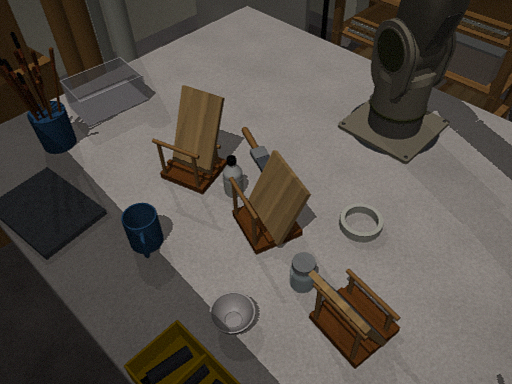

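View pics/top0.png

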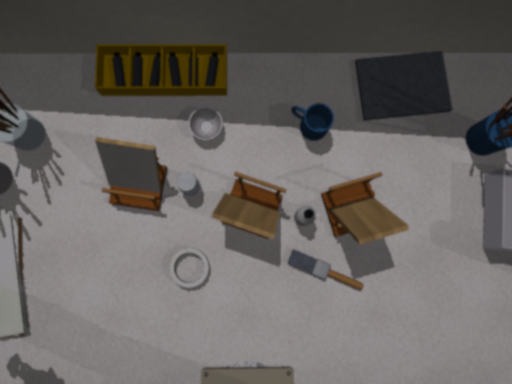

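The top view shows the medium panel (130,165) already leaning back. The square panel (248,215) and the tall panel (370,218) have flopped forward. The jar is at (187,182), the bottle at (305,215), the brush at (325,270) and the tape at (190,268). In the scene view, the square panel's top edge runs about (275,153)-(309,188) and the tall panel's about (185,87)-(223,97).

```bash
cat > h.py <<'E'
import numpy as np,cv2
def P(c):
    F=np.diag([1,-1,-1.]);return c['intrinsics']@F@c['extrinsics'][:3]
def tri(c1,p1,c2,p2):
    X=cv2.triangulatePoints(P(c1),P(c2),np.array(p1,float).reshape(-1,2).T,np.array(p2,float).reshape(-1,2).T);X=(X[:3]/X[3]).T
    for c,p in((c1,p1),(c2,p2)):
        q=np.c_[X,np.ones(len(X))]@P(c).T; print('resid px',np.round(q[:,:2]/q[:,2:]-p,1).tolist())
    return X
def ray(c,p,z):
    M=P(c);H=M[:,[0,1,3]].copy();H[:,2]+=z*M[:,2];x=np.linalg.solve(H,[*p,1]);return x[:2]/x[2]
E
python3 - <<'E'
import numpy as np,cv2
T=dict(np.load('top0.npz'));S=dict(np.load('scene0.npz'))
for n,c,boxes in(('top',T,[(200,165,300,250),(310,165,420,255)]),('scene',S,[(220,140,320,255),(145,75,235,200)])):
    hsv=cv2.cvtColor(c['pixels'],cv2.COLOR_RGB2HSV)
    for b in boxes:
        x0,y0,x1,y1=b;h=hsv[y0:y1,x0:x1]
        m=cv2.inRange(h,(8,60,85),(28,170,255))
        m=cv2.morphologyEx(m,cv2.MORPH_OPEN,np.ones((7,7)))
        k=max(cv2.findContours(m,0,2)[0],key=cv2.contourArea)
        hull=cv2.convexHull(k);a=cv2.approxPolyDP(hull,5,True)[:,0]+[x0,y0]
        print(n,cv2.contourArea(k),a.tolist())
a=cv2.resize(T['pixels'][160:260,195:425],None,fx=3.4,fy=3.4,interpolation=2)[:,:,::-1]
b=cv2.resize(S['pixels'][75:260,140:320],None,fx=3.1,fy=3.1,interpolation=2)[:,:,::-1]
cv2.imwrite('pics/a.png',cv2.convertScaleAbs(a,alpha=1.5));cv2.imwrite('pics/b.png',cv2.convertScaleAbs(b,alpha=1.5))
E
```

```text
top 911.5 [[243, 203], [278, 212], [274, 236], [235, 225]]
top 1745.0 [[405, 223], [405, 230], [359, 242], [338, 209], [376, 200]]
scene 1247.0 [[278, 152], [292, 179], [268, 219], [261, 219], [255, 185], [271, 153]]
scene 2474.5 [[182, 86], [220, 97], [209, 167], [175, 143]]
```

View pics/a.png

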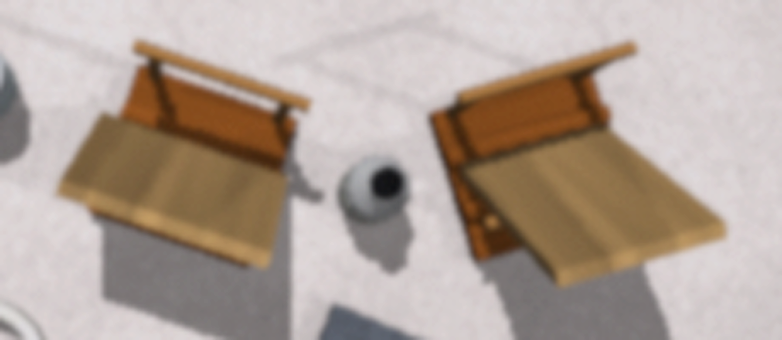

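View pics/b.png

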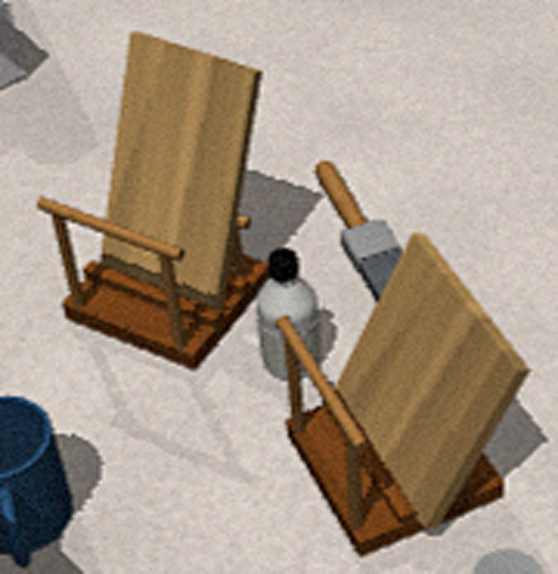

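The enlarged crops show each panel's top back corners clearly, along with the back rails and the bottle. In crop a the square panel's corners are (62,186) and (268,257), and the tall panel's are (556,272) and (723,227). The matching points in crop b are (526,368), (416,236) and (259,72), (133,33).

Run:
```python
import numpy as np
from h import *
T=dict(np.load('top0.npz'));S=dict(np.load('scene0.npz'))
# sq top +y, sq top -y, tall +y, tall -y, sq backrail +y,-y, tall backrail +y,-y
a=np.array([[62,186],[268,257],[556,272],[723,227],[136,46],[307,104],[460,98],[634,48]])/3.4+[195,160]
b=np.array([[526,368],[416,236],[259,72],[133,33],[360,438],[281,322],[180,252],[42,203]])/3.1+[140,75]
X=tri(T,a,S,b);print(np.round(X,4))
for n,i,j,k in(('sq',0,1,4),('tall',2,3,6)):
    for p,q in((i,j),(k,k+1)):
        d=X[p]-X[q];m=(X[p]+X[q])/2
        print(n,'mid',m.round(4),'len',np.linalg.norm(d).round(4),'yaw',np.arctan2(-d[0],d[1]).round(3))
print('bottle cap',ray(T,(195+387/3.4,160+183/3.4),.115),'jar top',ray(T,(187,180),.08),'brush',[ray(T,p,.01).round(3) for p in((290,257),(361,286))],'tape',ray(T,(190,268),.02))
```

```text
resid px [[-0.8, 0.6], [0.0, -0.0], [-0.7, 0.6], [0.1, -0.1], [0.1, -0.1], [0.1, -0.1], [-0.0, 0.0], [-0.2, 0.2]]
resid px [[-1.0, -0.1], [0.0, 0.0], [-0.8, -0.1], [0.2, 0.0], [0.2, 0.0], [0.1, 0.0], [-0.1, -0.0], [-0.2, -0.0]]
[[ 0.4843  0.0778  0.154 ]
 [ 0.437  -0.062   0.1526]
 [ 0.4229 -0.2415  0.2011]
 [ 0.4526 -0.3532  0.1989]
 [ 0.5855  0.0261  0.1278]
 [ 0.5446 -0.0932  0.1223]
 [ 0.5476 -0.2     0.1245]
 [ 0.5826 -0.3248  0.1212]]
sq mid [0.4606 0.0079 0.1533] len 0.1476 yaw -0.326
sq mid [ 0.5651 -0.0336  0.125 ] len 0.1262 yaw -0.331
tall mid [ 0.4377 -0.2973  0.2   ] len 0.1156 yaw 0.259
tall mid [ 0.5651 -0.2624  0.1229] len 0.1297 yaw 0.274
bottle cap [ 0.48918505 -0.14876061] jar top [0.57807042 0.14585041] brush [array([ 0.386, -0.113]), array([ 0.311, -0.294])] tape [0.36116152 0.14347625]
```

Emit:
arm_command(series="1 -0.045 -0.056 0 0;1 -0.045 -0.056 0 0;1 -0.045 -0.056 0 0;1 -0.045 -0.056 0 0;1 -0.045 -0.056 0 0;1 -0.045 -0.056 0 0;1 -0.045 -0.056 0 0;1 -0.045 -0.056 0 0;1 -0.045 -0.056 0 0;1 -0.045 -0.056 0 0", newtons=20)

```text
clock: 1.35
position: [0.3184, 0.3021, 0.2501]
ee_rot: [0.193, 0.981, -0.0, -0.0]
ft_force: [0.4, 1.0, -0.1]
grip_width: -0.0
grasp_force: 0.0
```

Emit:
arm_command(series="1 -0.045 -0.056 0 0;1 -0.045 -0.056 0 0;1 -0.045 -0.056 0 0;1 -0.045 -0.056 0 0;1 -0.045 -0.056 0 0;1 -0.045 -0.056 0 0;1 -0.045 -0.056 0 0;1 -0.045 -0.056 0 0;1 -0.045 -0.056 0 0;1 0 0 0 0")

```text
clock: 2.6
position: [0.3922, 0.0537, 0.2502]
ee_rot: [0.194, 0.981, 0.0, -0.0]
ft_force: [0.5, 0.7, 0.3]
grip_width: -0.001
grasp_force: 0.0
```

```bash
cat > rel.py <<'E'
from workcell import manip
import numpy as np
from scipy.spatial.transform import Rotation as R
o=manip.get_obs();p=np.array(o['position']);M=R.from_quat(o['ee_rot'])
print('t',o['clock'],'p',p.round(4),'F',np.round(o['ft_force'],1),'w',o['grip_width'],'tips',manip.tips_ahead)
for n,c,yaw in(('sq',(.513,-.0158),-.33),('tall',(.512,-.277),.266)):
    ex=np.array([np.cos(yaw),np.sin(yaw),0]);d=p-[*c,0];ey=np.array([-ex[1],ex[0],0])
    x=M.apply([1,0,0]);turn=np.degrees(np.arctan2(np.cross(x,-ex)[2],x@-ex))
    print(n,'s',(d@ex).round(4),'lat',(d@ey).round(4),'world turn needed deg',turn.round(1),'spin',(-turn/180).round(3),'ex in tool',M.inv().apply(ex).round(3),'ey in tool',M.inv().apply(ey).round(3))
E
python3 rel.py
```

```text
t 2.6 p [0.3922 0.0537 0.2502] F [0.5 0.7 0.3] w -0.0008339177262036476 tips 0.019
sq s -0.1368 lat 0.0266 world turn needed deg 3.5 spin -0.019 ex in tool [-0.998  0.061 -0.   ] ey in tool [0.061 0.998 0.   ]
tall s -0.0287 lat 0.3505 world turn needed deg 37.6 spin -0.209 ex in tool [-0.792  0.611 -0.   ] ey in tool [0.611 0.792 0.   ]
```

Emit:
arm_command(series="1 0 -0.018 0.03 -0.019;1 0 -0.018 0.04 0;1 0 -0.018 0.04 0;1 0 0 0.04 0;1 0 0 0.04 0;1 0 0 0.04 0;1 0 0 0.03 0;1 0 0 0.01 0;1 -0.04 0 0 0;1 -0.04 0 0 0")

```text
clock: 3.85
position: [0.4155, 0.0247, 0.1425]
ee_rot: [0.163, 0.987, 0.0, 0.0]
ft_force: [0.3, 0.4, -0.6]
grip_width: -0.002
grasp_force: 0.0
```

Emit:
arm_command(series="1 -0.015 0 0 0;1 -0.015 0 0 0;1 -0.015 0 0 0;1 -0.015 0 0 0;1 -0.015 0 0 0;1 -0.015 0 0 0;1 -0.015 0 0 0;1 -0.015 0 0 0;1 -0.015 0 0 0;1 -0.015 0 0 0")

```text
clock: 5.1
position: [0.4732, 0.0053, 0.1445]
ee_rot: [0.163, 0.987, 0.001, 0.001]
ft_force: [-13.5, -1.9, 39.4]
grip_width: -0.001
grasp_force: 0.8
```

```bash
python3 rel.py
python3 - <<'E'
from workcell import viewer
import cv2
c=viewer.camera('scene');cv2.imwrite('pics/s1.png',c['pixels'][:,:,::-1])
E
```

```text
t 5.1 p [0.4732 0.0053 0.1445] F [-13.5  -1.9  39.4] w -0.000645601499160264 tips 0.019
sq s -0.0445 lat 0.0071 world turn needed deg -0.1 spin 0.001 ex in tool [-1.    -0.002  0.001] ey in tool [-0.002  1.     0.002]
tall s 0.0368 lat 0.2826 world turn needed deg 34.1 spin -0.189 ex in tool [-0.829  0.56   0.002] ey in tool [0.56  0.829 0.001]
```

View pics/s1.png

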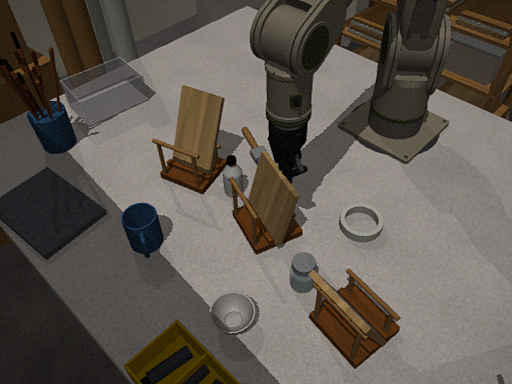

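The scene view shows the square panel partly raised, with the fingers at about (285,165). The 39 N vertical force means the rising top edge is wedged under a step in the fingers, so I'll back off and engage higher up.

Emit:
arm_command(series="1 0.015 0 0 0;1 0.02 0 0 0;1 0.02 0 0 0;1 0.02 0 0 0;1 0.02 0 0 0;1 0.02 0 0 0;1 0.01 0 -0.02 0;1 0 0 -0.02 0;1 0 0 0 0;1 0 0 0 0")

```text
clock: 6.4
position: [0.4246, 0.0214, 0.1583]
ee_rot: [0.163, 0.987, 0.0, 0.0]
ft_force: [0.5, -0.6, 0.2]
grip_width: -0.003
grasp_force: 0.0
```

```bash
python3 rel.py
python3 - <<'E'
from workcell import viewer
import cv2,numpy as np
c=viewer.camera('scene');cv2.imwrite('pics/s2.png',cv2.convertScaleAbs(cv2.resize(c['pixels'][75:260,140:340],None,fx=3.1,fy=3.1,interpolation=2)[:,:,::-1],alpha=1.5))
E
```

```text
t 6.4 p [0.4246 0.0214 0.1583] F [ 0.5 -0.6  0.2] w -0.0025024510457338756 tips 0.019
sq s -0.0957 lat 0.0065 world turn needed deg -0.1 spin 0.001 ex in tool [-1.    -0.002  0.   ] ey in tool [-0.002  1.     0.   ]
tall s -0.0059 lat 0.3109 world turn needed deg 34.0 spin -0.189 ex in tool [-0.829  0.56   0.   ] ey in tool [0.56  0.829 0.   ]
```

View pics/s2.png

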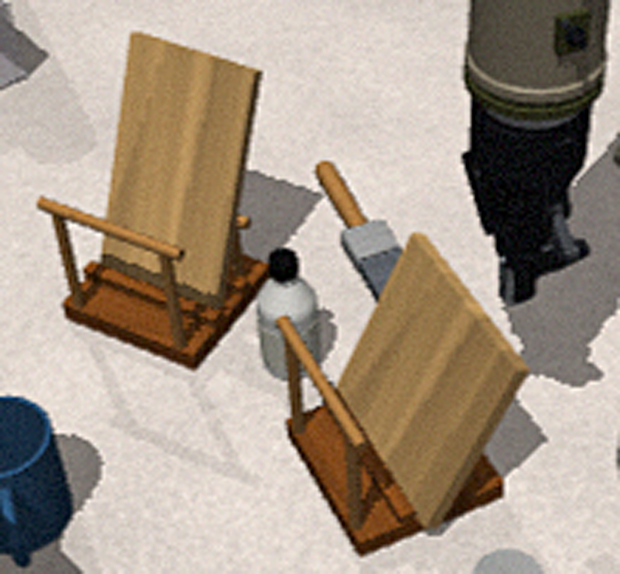

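The panel is back on its front rail, unchanged, and the fingers are clear in front of it. I'll push again with a shallower contact, raising the tool as the edge rises.

Emit:
arm_command(series="1 -0.03 0 0 0;1 -0.012 0 -0.002 0;1 -0.012 0 -0.003 0;1 -0.012 0 -0.003 0;1 -0.012 0 -0.003 0;1 -0.012 0 -0.003 0;1 -0.012 0 -0.003 0;1 -0.012 0 -0.003 0;1 -0.012 0 -0.003 0;1 -0.012 0 -0.003 0")

```text
clock: 7.7
position: [0.477, 0.0036, 0.1688]
ee_rot: [0.163, 0.987, 0.0, 0.0]
ft_force: [-1.5, -0.5, 0.5]
grip_width: -0.002
grasp_force: 0.1
```

Emit:
arm_command(series="1 -0.012 0 -0.003 0;1 -0.012 0 -0.002 0;1 -0.012 0 -0.002 0;1 -0.012 0 0 0;1 -0.012 0 0 0;1 -0.012 0 0 0;1 -0.012 0 0 0;1 -0.012 0 0 0;1 -0.012 0 0 0;1 -0.012 0 0 0")

```text
clock: 8.95
position: [0.5224, -0.0119, 0.1715]
ee_rot: [0.163, 0.987, 0.0, -0.0]
ft_force: [0.1, -0.2, 0.5]
grip_width: -0.001
grasp_force: 0.0
```

```bash
python3 rel.py
python3 - <<'E'
from workcell import viewer
import cv2,numpy as np
c=viewer.camera('scene');cv2.imwrite('pics/s3.png',cv2.convertScaleAbs(cv2.resize(c['pixels'][75:260,140:340],None,fx=3.1,fy=3.1,interpolation=2)[:,:,::-1],alpha=1.5))
E
```

```text
t 8.95 p [ 0.5224 -0.0119  0.1715] F [ 0.1 -0.2  0.5] w -0.0014502906837574406 tips 0.019
sq s 0.0076 lat 0.0067 world turn needed deg -0.1 spin 0.001 ex in tool [-1.    -0.002 -0.   ] ey in tool [-0.002  1.     0.   ]
tall s 0.0797 lat 0.253 world turn needed deg 34.0 spin -0.189 ex in tool [-0.829  0.56   0.   ] ey in tool [0.56  0.829 0.   ]
```

View pics/s3.png

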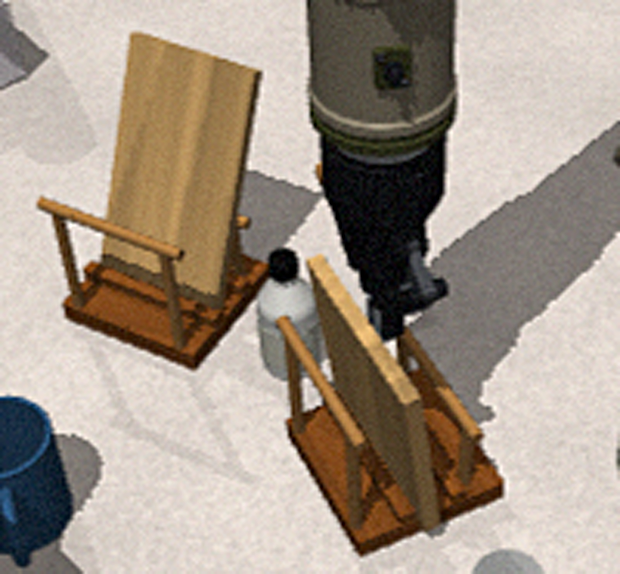

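The square panel is past upright and falling toward its back rail, and the fingers read zero force. I'll retract up and back.

Emit:
arm_command(series="1 0.03 0 -0.03 0;1 0.05 0 -0.04 0;1 0.06 0 -0.05 0;1 0.06 0 -0.05 0;1 0.06 0 -0.05 0;1 0.02 0 0 -0.045;1 0 0 0 -0.05;1 0 0 0 -0.05;1 0 0 0 -0.045;1 0 0 0 0")

```text
clock: 10.25
position: [0.4161, 0.0243, 0.2596]
ee_rot: [-0.134, 0.991, 0.0, 0.0]
ft_force: [-0.4, -0.1, 0.9]
grip_width: -0.002
grasp_force: 0.0
```

```bash
python3 rel.py
python3 - <<'E'
from workcell import viewer
import cv2,numpy as np
c=viewer.camera('scene');np.savez('s4.npz',**c);cv2.imwrite('pics/s4.png',cv2.convertScaleAbs(cv2.resize(c['pixels'][75:260,140:340],None,fx=3.1,fy=3.1,interpolation=2)[:,:,::-1],alpha=1.5))
E
```

```text
t 10.25 p [0.4161 0.0243 0.2596] F [-0.4 -0.1  0.9] w -0.0023018144264826475 tips 0.019
sq s -0.1047 lat 0.0066 world turn needed deg -34.3 spin 0.19 ex in tool [-0.826 -0.563  0.   ] ey in tool [-0.563  0.826  0.   ]
tall s -0.0133 lat 0.3159 world turn needed deg -0.1 spin 0.001 ex in tool [-1.    -0.002  0.   ] ey in tool [-0.002  1.     0.   ]
```

View pics/s4.png

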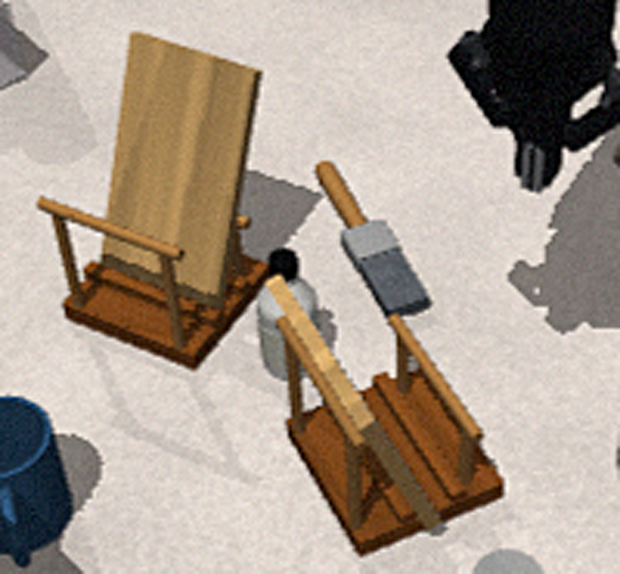

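The square panel now rests on its back rail with its lower edge in the channel. Next is the tall panel.

Emit:
arm_command(series="1 0.034 -0.08 0 0;1 0.034 -0.09 0 0;1 0.034 -0.09 0 0;1 0.034 -0.09 0 0;1 0.034 -0.09 0 0;1 0.034 -0.09 0 0;1 0.034 -0.09 0 0;1 0.034 -0.09 0 0;1 0.034 -0.08 0 0;1 0 0 0 0")

```text
clock: 11.55
position: [0.381, -0.3153, 0.2597]
ee_rot: [-0.13, 0.991, -0.001, -0.001]
ft_force: [0.7, 0.2, -0.3]
grip_width: 0.001
grasp_force: 0.0
```

```bash
python3 rel.py
```

```text
t 11.55 p [ 0.381  -0.3153  0.2597] F [ 0.7  0.2 -0.3] w 0.0014573038150295047 tips 0.019
sq s -0.0279 lat -0.3262 world turn needed deg -33.9 spin 0.188 ex in tool [-0.83  -0.557 -0.   ] ey in tool [-0.557  0.83  -0.003]
tall s -0.1365 lat -0.0025 world turn needed deg 0.3 spin -0.002 ex in tool [-1.     0.005 -0.002] ey in tool [ 0.005  1.    -0.002]
```

Emit:
arm_command(series="1 0 0 0.03 0;1 0 0 0.04 0;1 0 0 0.04 0;1 0 0 0.024 0;1 -0.03 0 0 0;1 -0.03 0 0 0;1 -0.012 0 0 0;1 -0.012 0 -0.002 0;1 -0.012 0 -0.003 0;1 -0.012 0 -0.003 0")

```text
clock: 12.8
position: [0.4238, -0.3014, 0.2093]
ee_rot: [-0.134, 0.991, 0.0, 0.0]
ft_force: [-0.2, 0.6, -0.3]
grip_width: 0.0
grasp_force: 0.5
```

Emit:
arm_command(series="1 -0.012 0 -0.003 0;1 -0.012 0 -0.003 0;1 -0.012 0 -0.003 0;1 -0.012 0 -0.003 0;1 -0.012 0 -0.003 0;1 -0.012 0 -0.003 0;1 -0.012 0 -0.003 0;1 -0.012 0 -0.002 0;1 -0.012 0 -0.002 0;1 -0.012 0 -0.002 0")

```text
clock: 14.05
position: [0.4702, -0.2885, 0.2199]
ee_rot: [-0.134, 0.991, 0.0, 0.0]
ft_force: [-0.7, -0.2, 0.5]
grip_width: -0.003
grasp_force: 0.1
```

```bash
python3 rel.py
```

```text
t 14.05 p [ 0.4702 -0.2885  0.2199] F [-0.7 -0.2  0.5] w -0.0027317348589010544 tips 0.019
sq s 0.0479 lat -0.2719 world turn needed deg -34.3 spin 0.191 ex in tool [-0.826 -0.564  0.   ] ey in tool [-0.564  0.826  0.   ]
tall s -0.0433 lat -0.0002 world turn needed deg -0.2 spin 0.001 ex in tool [-1.    -0.003  0.   ] ey in tool [-0.003  1.     0.   ]
```

Emit:
arm_command(series="1 -0.012 0 -0.002 0;1 -0.012 0 0 0;1 -0.012 0 0 0;1 -0.012 0 0 0;1 -0.012 0 0 0;1 -0.012 0 0 0;1 -0.012 0 0 0;1 -0.012 0 0 0;1 -0.012 0 0 0;1 -0.012 0 0 0")

```text
clock: 15.3
position: [0.5165, -0.2758, 0.2207]
ee_rot: [-0.134, 0.991, 0.0, -0.0]
ft_force: [0.9, -0.4, -0.4]
grip_width: 0.004
grasp_force: 0.0
```

Emit:
arm_command(series="1 -0.012 0 0 0;1 -0.012 0 0 0;1 0 0 0 0;1 0 0 0 0;1 0.03 0 0 0;1 0.05 0 -0.03 0;1 0.06 0 -0.04 0;1 0.06 0 -0.05 0;1 0.06 0 -0.05 0;1 0 0 0 0")

```text
clock: 16.55
position: [0.4234, -0.3026, 0.2896]
ee_rot: [-0.133, 0.991, 0.001, 0.002]
ft_force: [0.4, 0.6, -0.2]
grip_width: -0.002
grasp_force: 0.0
```

```bash
python3 rel.py
python3 - <<'E'
from workcell import viewer
import cv2,numpy as np
c=viewer.camera('scene');t=viewer.camera('top');np.savez('s5.npz',**c);np.savez('t5.npz',**t)
b=cv2.resize(c['pixels'][75:260,140:320],None,fx=2.1,fy=2.1,interpolation=2);a=cv2.resize(t['pixels'][120:260,95:425],None,fx=1.2,fy=1.2,interpolation=2)
im=np.zeros((b.shape[0],b.shape[1]+a.shape[1],3),np.uint8);im[:,:b.shape[1]]=b;im[:a.shape[0],b.shape[1]:]=a
cv2.imwrite('pics/s5.png',cv2.convertScaleAbs(im[:,:,::-1],alpha=1.5));print(im.shape)
E
```

```text
t 16.55 p [ 0.4234 -0.3026  0.2896] F [ 0.4  0.6 -0.2] w -0.0015646650879970938 tips 0.019
sq s 0.0082 lat -0.3004 world turn needed deg -34.1 spin 0.19 ex in tool [-0.828 -0.561  0.002] ey in tool [-0.561  0.828  0.003]
tall s -0.0922 lat -0.0014 world turn needed deg 0.0 spin -0.0 ex in tool [-1.     0.     0.004] ey in tool [0.    1.    0.001]
(388, 774, 3)
```

View pics/s5.png

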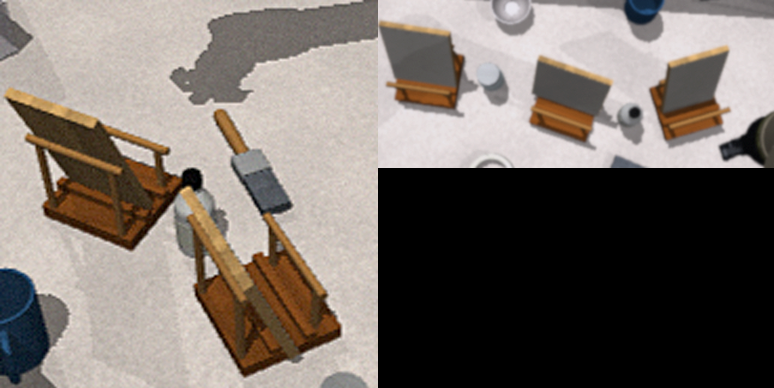

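Both views show all three panels leaning back on their back rails, square to their easels and with their lower edges in the channels. The bystanders haven't moved and the arm is clear.

```bash
python3 -c "
from workcell import manip
print(manip.hand_in())"
```

```text
the job is handed in; nothing more can be done
None
```

The tall and square panels were pushed over and now lean back on their back rails, with the medium panel and the bystanders undisturbed in the final pictures. The job is handed in, with no verdict shown; the one risk is my first push on the square panel, which wedged its top edge under the gripper (wrist reading 39 N upward, 13.5 N sideways) before I backed off, and that may have passed the 25 N finger limit.

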